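# Set the click-stop baking timer to 30 minutes and start it

### The job

The heart biscuits need 30 minutes: turn the bar knob on the sloping face of the baking timer clockwise, one click for every five minutes, until its white pointer rests on 30 minutes, the sixth click past the red zero tick (it now stands at 5, 10 or 15 minutes). Let go of it, and only then press the red start button fully down and let it spring back. Leave the cups, biscuits and other things on the table where they are.

Things in the scene. Friction and masses are not known exactly. Their poses are not given: they have to be found in the camera images.
- baking_timer: Heavy wedge-shaped timer in blue-green enamel, fixed: 150 mm deep (x), 220 wide (y), 30 high in front, 100 at the back. Origin under its centre, z up, x from low front to high back. Its flat top slopes 25 degrees down to the front: outward normal (-0.423, 0, 0.906), uphill (0.906, 0, 0.423) in this frame. On it: black bar knob 45 mm left of the middle (+y), red button 65 mm right (-y).
- zero_tick (a point): Long red zero tick on the cream scale plate (radius 50 mm, 2 mm thick) round the knob, on the face 40 mm uphill of the knob's axis. Nine black ticks follow clockwise, as one looks down on the face, 30 degrees apart, for 5, 10, ... 45 minutes (no lettering).
- timer_dial (a joint): Knob angle in rad: 0 = pointer at the red tick, growing clockwise seen from above the face, stops at 0 and 4.71. It clicks every 30 degrees (0.5236 rad, 5 min); let go, it springs to the nearest click; 0.06 N m takes it over one. At first it settles within 0.5 s on click 1, 2 or 3. 30 minutes is click 6, 3.14 rad: pointer straight downhill.
- dial_grip (a point): Point on the knob's axis to grip at, 32 mm out from the face. Turns with the knob: x along the bar to the end with the white pointer line, z out along the face's normal. The bar is 50 mm long, 14 thick, 36 tall (22 mm below this point to 14 above, along the axis), on a disc of radius 28 mm whose top is 22 mm below this point. Grip across the 14 mm; the bar's ends are alike.
- start_button (a joint): Travel of the red start button in m: 0 = out, 0.006 = fully down. It springs back when let go; fully down takes about 5 N.
- start_button_top (a point): Centre of the top of the round red start button, 28 mm across, in a white collar 44 mm across; its top stands 22 mm out from the face and 10 mm proud of the collar. Pressed along the face's inward normal. z axis out along the face's normal.
- biscuit_cup: White teacup with red handle and amber foot, full of heart biscuits, 106 mm across and about 100 mm high, beside the timer's left end. It is loose and only stands there; leave it alone. Origin at the centre of its underside, z up.
- empty_cup: White teacup with blue handle, empty, 106 mm across, 75 mm high, beyond the timer. It is loose and only stands there; leave it alone. Origin at the centre of its underside, z up.
- spice_jar: Amber glass jar with black cap, 48 mm across, 95 mm high, beside the timer's right end. It is loose and only stands there; leave it alone. Origin at the centre of its underside, z up.
- heart_cutter: Copper heart-shaped biscuit cutter, about 70 mm across, 22 mm high, in front of the timer. Origin inside the heart, on the table. It is loose; leave it alone.
- biscuit_plate: White plate with four heart biscuits, 150 mm across, about 35 mm high, beyond the timer. It is loose and only stands there; leave it alone. Origin at the centre of its underside, z up.
- spatula: Spatula lying flat on the right of the table. It is loose; leave it alone.
- biscuit_tin: Round blue tin, 110 mm across, 90 mm high, on the left of the table. It is loose and only stands there; leave it alone. Origin at the centre of its underside, z up.

How it is judged:
On the way, in this order (a step that is already met when the one before it is completed fails the run):
1. the dial rests on 30 minutes, let go by the gripper (value of joint timer_dial between 2.99159 and 3.29159 rad and contact force between baking_timer and the fingers below 0.1 N), for 0.3 s.
2. the start button is pressed fully down with the dial on 30 minutes (value of joint timer_dial between 2.99159 and 3.29159 rad and value of joint start_button above 0.0048 m), for 0.05 s.
At the end, for the whole second after the job is handed in: The dial rests on click 6 (3.14 rad, within 0.15), the start button has been pressed and is out again (less than 2 mm down), and every cup, plate, jar, tin, cutter and spatula is within 30 mm of where it started (value of joint timer_dial between 2.99159 and 3.29159 rad and value of joint start_button below 0.002 m and distance of each of biscuit_cup, empty_cup, spice_jar, heart_cutter, biscuit_plate, spatula, biscuit_tin from where it was at the start of the episode below 0.03 m); the robot touches nothing.
It fails at once if the start button is pressed (more than 3 mm) while the dial is not on 30 minutes (value of joint start_button above 0.003 m and not (value of joint timer_dial between 2.99159 and 3.29159 rad)).
It fails at once if a bystander is shoved more than 40 mm from its place or a cup, jar, plate or tin is tipped over (distance of any of biscuit_cup, empty_cup, spice_jar, heart_cutter, biscuit_plate, spatula, biscuit_tin from where it was at the start of the episode above 0.04 m or angle between any of biscuit_cup, empty_cup, spice_jar, biscuit_plate, biscuit_tin's own z axis and vertical above 0.6 rad).
It also fails if it takes over 67 s, if anything falls off the work surface, if the arm or the gripper's body presses on something with over 40 N, if the wrist force passes 120 N, or if a joint passes its speed limit or range.

### The arm

A 6-joint arm with a two-finger parallel gripper is mounted at the origin on the work surface. World frame = base frame: x ahead of the robot, y to its left, z up, the work surface at z = 0. Lengths are in m, angles in rad, forces in N, time in s.
With the tool pointing down it reaches from about 0.35 to 0.975 m from the base axis. Payload 17.4 kg.
Tool frame: the origin (TCP) lies on the centre line of the jaws, within the pads' length; the fingertips stand 19 mm ahead of it and the grasp point (between the pads) is the TCP; z points along the fingers, y is the line along which they close (so a half turn about z gives the same grasp; the last joint's range is limited). The gripper opens to 85 mm and grips with 20 to 120 N. Pads are 22 mm wide; open, the fingers measure 114 mm over their backs; the gripper's body (76 mm by 85 mm) begins 54 mm behind the grasp point. The pads swing forward as they close: fully open they stand 13 mm farther back than shut.
Start: joints at [-1.356, 0.116, 1.442, -0, 1.584, -0.038], TCP at [0.169, -0.654, 0.25] pointing down, gripper open.
Joint ranges: [-2.83, 2.83], [-0.83, 2.19], [0.07, 2.5], [-1.14, 4.28], [0.01, 3], [-2.97, 2.97]. Speed limits (rad/s): [1.89, 1.89, 2.22, 3.14, 3.14, 3.14].

### API

Orientations are given as [roll, pitch, yaw] about the fixed x, y, z axes, in that order (R = Rz(yaw) Ry(pitch) Rx(roll)).
In Python, from workcell import arm gives the robot as it stands.
- The arm moves only by the tool drive_tool, never from a script. Its argument "series" is text: rows parted by semicolons, each of 5 numbers parted by spaces: the shift along the tool's x, y, z in mm, then the turn about the tool's z in degrees, then the closure, from 0 (fully open) to 1 (shut). A call has 1 to 10 rows; each row shifts and turns the commanded pose from where the row before left it, along the tool's axes as they then stand; what a row does not reach is not made up. A row lasts 1/10 s, in which the tool goes at most 50 mm and 8.59 degrees, less where a joint would pass 70% of its speed; a pose out of reach is approached as far as the arm can. A call with a gripper value outside its range is refused whole. The fingers move at their own pace and stop on an object; the grip force is fixed at half the most. Time passes only in rows, so rows that do not move let the fingers close. It gives the time, the measured TCP pose, the force, the opening and the grip force at its end, in the units of the state.
- arm.get_state(): the state, without advancing time (a new reading comes with each control period).
- arm.get_image(name): name is "scene" or "top" or "wrist"; returns the picture (384x512x3 uint8, blue, green, red); there is no depth.
- arm.calibration(name): a dict with "intrinsics" (3x3 intrinsics, pixels), "k1" (the pictures are not rectified: a ray, as slopes to the right and down, at radius r is drawn at 1 + k1 r^2 times it, then the intrinsics apply), "R" (3x3) and "t" (3): a world point X has camera coordinates R X + t. Camera axes: x right, y down, z forward; pixel columns grow to the right and rows downward; lengths in m; the calibration is good to about 2 mm. A picture is of the moment at which its call begins: read the wrist's pose just before it. calibration takes no time and is no camera call; for the wrist camera it gives the pose at the moment of the call.
- arm.hand_in(): hands the job in; it is judged then, once.
The state is a dict: "time_s": time; "joints": joint angles; "qd": joint speeds; "tau": joint torques, N m; "tcp_pos": TCP position; "tool_rot": TCP orientation; "wrist_force": force on the tool from outside, world axes, zero at the start; "moment": the same for the moment, N m; "width": finger opening in m; "finger_force": force on a finger pad.
Only numpy, scipy, OpenCV 4.12 (cv2) and the standard library are available. Lean on these libraries where they do the work, as an engineer would, in place of code of your own. Each camera call takes 0.05 s, during which the arm holds its last target. There are 200 camera calls.

## Working session

There is one attempt and no reset: what is moved stays moved. The work goes in short steps, Python scripts to look and compute and a tool call to move; the robot and the scene stay as the last step left them, time stands still between calls to the robot, and variables do not carry over. Pictures are saved under pics/ and viewed, at most 12 in all, crops included, and the job is handed in when it is done.

Besides the shell and the picture viewer there is one more tool, called after ">>>" by a JSON object that holds its "fn" and its "kwargs". drive_tool: Moves the arm, as the interface text tells. Its arguments: {"type":"object","properties":{"series":{"type":"string"}},"required":["series"]}

```bash
mkdir -p pics
cat > h.py <<'E'
import numpy as np, cv2
from workcell import arm
from scipy.spatial.transform import Rotation as Ro
def ray(c,u,v):
    K=np.array(c["intrinsics"]);R=np.array(c["R"]);t=np.array(c["t"])
    d=np.array([(u-K[0,2])/K[0,0],(v-K[1,2])/K[1,1]]);s=d.copy()
    for _ in range(20): s=d/(1+c["k1"]*(s@s))
    w=R.T@np.array([s[0],s[1],1]);return -R.T@t,w/np.linalg.norm(w)
def plane(c,u,v,z):
    o,d=ray(c,u,v);return o+d*(z-o[2])/d[2]
def tri(rs):
    A=np.zeros((3,3));b=np.zeros(3)
    for o,d in rs:
        P=np.eye(3)-np.outer(d,d);A+=P;b+=P@o
    x=np.linalg.solve(A,b);return x,[np.linalg.norm(np.cross(x-o,d)) for o,d in rs]
def proj(c,X):
    p=np.array(c["R"])@X+np.array(c["t"]);s=p[:2]/p[2];s=s*(1+c["k1"]*(s@s));K=np.array(c["intrinsics"]);return K[:2,:2]@s+K[:2,2]
E
python3 - <<'E'
from h import *
a=arm.get_image("scene");b=arm.get_image("top");cv2.imwrite("pics/s0.png",a);cv2.imwrite("pics/t0.png",b)
for n in("scene","top"):
    c=arm.calibration(n);print(n,np.round(-np.array(c["R"]).T@np.array(c["t"]),3),c["k1"],np.round(c["intrinsics"],0).tolist())
print(arm.get_state())
E
```

```text
scene [ 1.063 -0.707  1.421] -0.1251764603022138 [[475.0, 0.0, 252.0], [0.0, 475.0, 190.0], [0.0, 0.0, 1.0]]
top [ 0.306 -0.004  1.504] -0.02834646051869176 [[460.0, 0.0, 260.0], [0.0, 460.0, 195.0], [0.0, 0.0, 1.0]]
{'time_s': 0.1, 'joints': array([-1.35581601e+00,  1.16436283e-01,  1.44219315e+00,  9.01059392e-06,
        1.58397843e+00, -3.77721942e-02]), 'qd': array([ 0.00088451, -0.00219433,  0.00027123,  0.00105919, -0.00172205,
        0.00233629]), 'tau': array([ 3.33693606e-04, -7.33672786e+01, -6.33790541e+01, -6.92235449e-05,
        5.21035035e-03,  5.69056141e-06]), 'tcp_pos': array([ 0.16877849, -0.65341044,  0.24964045]), 'tool_rot': array([-3.14057851e+00, -4.73408280e-05,  2.52752599e-01]), 'wrist_force': array([ 0.52897354, -0.40811267,  0.05246596]), 'moment': array([ 0.01769488,  0.02416579, -0.00059912]), 'finger_force': 0.0, 'width': 0.08533898119289382}
```

View pics/s0.png

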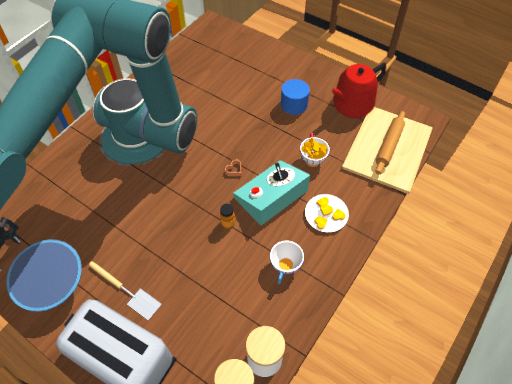

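View pics/t0.png

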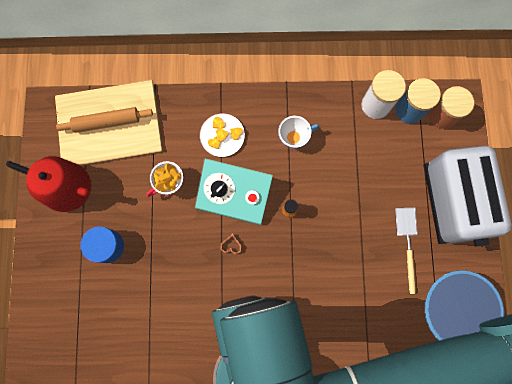

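The scene view shows the timer at about (272,190), with the knob at (281,175) and the button at (256,191). The top view puts the knob at (219,188) and the button at (253,198). The jar is at (290,208), the cutter at (232,243) and the biscuit cup at (167,178). Next I'll triangulate the knob and button.

Run:
```python
from h import *
I={"scene":cv2.imread("pics/s0.png"),"top":cv2.imread("pics/t0.png")}
C={n:arm.calibration(n) for n in I}
roi={"scene":(230,155,315,225),"top":(190,155,275,226)}
B={};P={}
for n,im in I.items():
    x0,y0,x1,y1=roi[n];c=im[y0:y1,x0:x1].astype(int);b,g,r=c[...,0],c[...,1],c[...,2]
    red=(r>150)&(g<70)&(b<80)
    h=cv2.cvtColor(im[y0:y1,x0:x1],cv2.COLOR_BGR2HSV)
    teal=((h[...,0]>75)&(h[...,0]<100)&(h[...,1]>80)).astype(np.uint8)
    nb,lab,st,ce=cv2.connectedComponentsWithStats(red.astype(np.uint8))
    for i in range(1,nb):
        if st[i,4]>3: print(n,"red",st[i,4],ce[i]+[x0,y0])
    i=1+np.argmax(st[1:,4]);B[n]=ce[i]+[x0,y0]
    cr=((r>180)&(g>170)&(b>140)).astype(np.uint8)
    cr=cv2.morphologyEx(cr,cv2.MORPH_CLOSE,np.ones((3,3)))
    cs,_=cv2.findContours(cr,0,2);k=max(cs,key=cv2.contourArea);e=cv2.fitEllipse(cv2.convexHull(k));print(n,"plate",e[0][0]+x0,e[0][1]+y0,e[1:]);P[n]=(e[0][0]+x0,e[0][1]+y0)
    cs,_=cv2.findContours(teal,0,2);k=max(cs,key=cv2.contourArea);rr=cv2.minAreaRect(k);print(n,cv2.boxPoints(rr)+[x0,y0])
for nm,Q in(("button",B),("plate",P)):
    x,e=tri([ray(C[n],*Q[n]) for n in Q]);print(nm,x.round(4),np.round(e,4))
for n in I:
    x0,y0,x1,y1=roi[n];cv2.imwrite(f"pics/{n}c.png",cv2.resize(I[n][y0:y1,x0:x1],None,fx=6,fy=6,interpolation=2)[:590])
v=np.hstack([cv2.resize(cv2.imread(f"pics/{n}c.png"),(400,330)) for n in I]);cv2.imwrite("pics/both.png",v)
```

```text
scene red 32 [254.9375 189.9375]
scene plate 280.51953506469727 176.01192474365234 ((18.195323944091797, 28.738544464111328), 71.85687255859375)
scene [[231.78902626 193.62137985]
 [290.87862396 150.28901863]
 [315.80347443 184.27746201]
 [256.71387482 227.60982513]]
top red 49 [251.7755102  197.44897959]
top plate 218.77311325073242 187.8685302734375 ((30.443601608276367, 32.116539001464844), 129.1897735595703)
top [[192.70588684 207.1764679 ]
 [204.88235474 158.47058868]
 [272.41176605 175.35294342]
 [260.23529816 224.05882263]]
button [0.5588 0.0126 0.0828] [0.0008 0.0008]
plate [0.5941 0.1171 0.07  ] [0.001 0.001]
```

View pics/both.png

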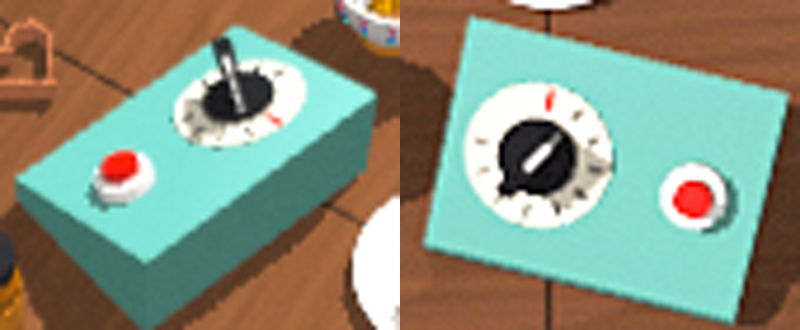

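The measurements agree with the text. The plate-to-button distance is 110.3 mm (expected 110.3) and the timer yaw is about −14°. The pointer seems to be on click 1. I'm moving above the knob.

>>> {"fn": "drive_tool", "kwargs": {"series": "33 -36 0 0 0.5;33 -36 0 0 0.5;33 -36 0 0 0.5;33 -36 0 0 0.5;33 -36 0 0 0.5;33 -36 0 0 0.5;33 -36 0 0 0.5;33 -36 0 0 0.5;33 -36 0 0 0.5;33 -36 0 0 0.5"}}

```text
time_s: 1.1
tcp_pos: [0.3986, -0.2205, 0.2503]
tool_rot: [3.141, -0.0, 0.253]
wrist_force: [0.4, -0.9, -0.0]
width: 0.0429
finger_force: 0.0
```

>>> {"fn": "drive_tool", "kwargs": {"series": "33 -36 0 0 0.5;33 -36 0 0 0.5;33 -36 0 0 0.5;33 -36 0 0 0.5;33 -36 0 0 0.5;33 -36 0 0 0.5;0 0 0 0 0.5;0 0 0 0 0.5"}}

```text
time_s: 1.9
tcp_pos: [0.536, 0.037, 0.2496]
tool_rot: [-3.141, 0.001, 0.255]
wrist_force: [-0.8, -0.5, 0.4]
width: 0.0426
finger_force: 0.0
```

Run:
```python
from h import *
s=arm.get_state();print(s["time_s"],s["tcp_pos"],s["tool_rot"],s["width"],s["joints"].round(2))
c=arm.calibration("wrist");im=arm.get_image("wrist");cv2.imwrite("pics/w1.png",im)
for X in([.5941,.1171,.0668],[.5785,.121,.102],[.5588,.0126,.085]):print(proj(c,np.array(X)))
```

```text
1.9 [0.53598146 0.03704591 0.2496467 ] [-3.14139761e+00  1.37075093e-03  2.54890017e-01] 0.04256210119016198 [ 0.02 -0.19  1.74 -0.    1.59  1.34]
[192.16672341 103.29692258]
[176.96348411 118.72455718]
[282.19235825 164.69992097]
```

View pics/w1.png

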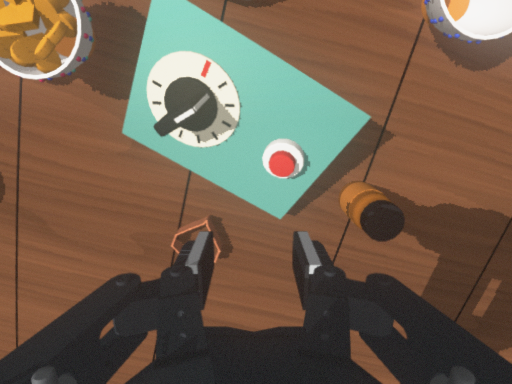

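The wrist view shows the plate at about (194,100), the red tick at (207,68) and the button at (282,164). The white pointer runs from the bar centre (175,121) to its end at (209,96). I'll refine the points and the pointer angle from these.

Run:
```python
from h import *
im=cv2.imread("pics/w1.png");c=arm.calibration("wrist")
b,g,r=[im[...,i].astype(int) for i in range(3)]
m=np.zeros(r.shape,np.uint8);m[40:160,135:250]=1
cr=((r>180)&(g>170)&(b>140)).astype(np.uint8)*m
cs,_=cv2.findContours(cr,0,2);k=max(cs,key=cv2.contourArea);e=cv2.fitEllipse(cv2.convexHull(k));print(e)
red=((r>150)&(g<70)&(b<80)).astype(np.uint8);n,l,st,ce=cv2.connectedComponentsWithStats(red)
rd=[ce[i] for i in range(1,n) if st[i,4]>10 and 130<ce[i][0]<320 and 50<ce[i][1]<190];print(rd)
bu=max(rd,key=lambda p:p[1]);tk=min(rd,key=lambda p:p[1])
C={n:arm.calibration(n) for n in("scene","top")}
Pp,e1=tri([ray(C["scene"],280.52,176.01),ray(C["top"],218.77,187.87),ray(c,*e[0])]);print("plate",Pp,e1)
Bp,e2=tri([ray(C["scene"],254.94,189.94),ray(C["top"],251.78,197.45),ray(c,*bu)]);print("button",Bp,e2)
d=(Pp-Bp)[:2];yaw=np.arctan2(d[1],d[0])-np.arctan2(110,8.46);print("yaw",np.degrees(yaw),np.linalg.norm(d))
Rt=Ro.from_euler("z",yaw).as_matrix();nn=Rt@[-.4226,0,.9063];u=Rt@[.9063,0,.4226];rt=np.cross(u,nn)
def onp(px,h):
    o,dd=ray(c,*px);q=Pp+(h-.002)*nn;return o+dd*((q-o)@nn)/(dd@nn)
for nm,px,h in(("tick",tk,.002),("ptr end",(209,96),.046),("ptr in",(176,120),.046)):
    v=onp(px,h)-Pp;print(nm,"uphill",v@u,"right",v@rt,"ang",np.degrees(np.arctan2(v@rt,v@u)))
print("axis40",Pp+.038*nn,"n",nn,"right",rt)
```

```text
((192.60560607910156, 98.30908966064453), (84.54072570800781, 103.49554443359375), 138.9031982421875)
[]Traceback (most recent call last):
  File "<stdin>", line 9, in <module>
ValueError: max() iterable argument is empty
```

Run:
```python
from h import *
im=cv2.imread("pics/w1.png");c=arm.calibration("wrist")
r,g,b=[im[...,i].astype(int) for i in(2,1,0)]
red=((r>140)&(r>2*g)&(r>2*b)&(g<110)).astype(np.uint8);n,l,st,ce=cv2.connectedComponentsWithStats(red)
rd=[ce[i] for i in range(1,n) if st[i,4]>10 and 140<ce[i][0]<310 and 50<ce[i][1]<185];print(rd)
bu=max(rd,key=lambda p:p[1]);tk=min(rd,key=lambda p:p[1])
C={n:arm.calibration(n) for n in("scene","top")}
Pp,e1=tri([ray(C["scene"],280.52,176.01),ray(C["top"],218.77,187.87),ray(c,192.6,98.3)]);print("plate",Pp,e1)
Bp,e2=tri([ray(C["scene"],254.94,189.94),ray(C["top"],251.78,197.45),ray(c,*bu)]);print("button",Bp,e2)
d=(Pp-Bp)[:2];yaw=np.arctan2(d[1],d[0])-np.arctan2(110,8.46);print("yaw",np.degrees(yaw),np.linalg.norm(d))
Rt=Ro.from_euler("z",yaw).as_matrix();nn=Rt@[-.4226,0,.9063];u=Rt@[.9063,0,.4226];rt=np.cross(u,nn)
def onp(px,h):
    o,dd=ray(c,*px);q=Pp+(h-.002)*nn;return o+dd*((q-o)@nn)/(dd@nn)
for nm,px,h in(("tick",tk,.002),("ptr end",(209,96),.046),("ptr in",(176,120),.046)):
    v=onp(px,h)-Pp;print(nm,"uphill",v@u,"right",v@rt,"ang",np.degrees(np.arctan2(v@rt,v@u)))
print("axis40",Pp+.038*nn,"n",nn,"right",rt)
```

```text
[array([205.48979592,  68.42857143]), array([281.42083333, 163.66458333])]
plate [0.59588867 0.11654911 0.07047498] [np.float64(0.0012161422864573688), np.float64(0.002489412479726756), np.float64(0.0032397641852811103)]
button [0.55887921 0.01247187 0.08289757] [np.float64(0.0008296136545097636), np.float64(0.0008980515470094567), np.float64(0.00022753110571121715)]
yaw -15.177276321984053 0.11046163296299674
tick uphill 0.037750617713749 right 0.0012839911905842252 ang 1.9480191738318648
ptr end uphill 0.03762113045686521 right 0.02124589583803782 ang 29.454853043921506
ptr in uphill 0.000856009527719116 right 0.0026714779790263966 ang 72.2332190206885
axis40 [0.58038999 0.12075341 0.10491438] n [-0.40785988  0.1106394   0.9063    ] right [-0.26179869 -0.96509188  0.        ]
```

Run:
```python
from h import *
im=cv2.imread("pics/w1.png");cv2.imwrite("pics/w1c.png",cv2.resize(im[45:155,135:250],None,fx=5,fy=5,interpolation=2))
```

```text
(no output)
```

View pics/w1c.png

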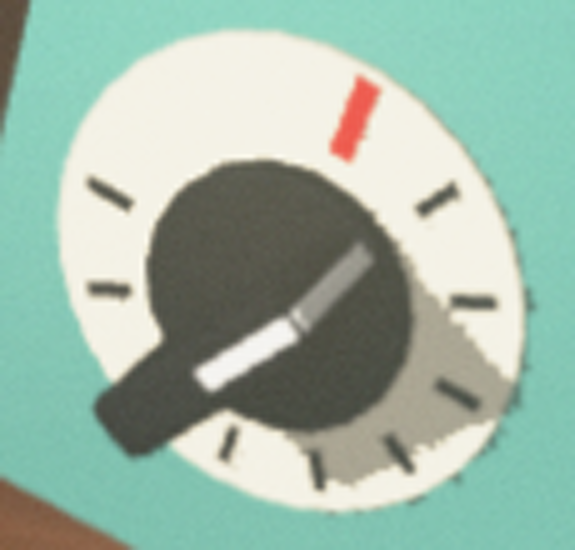

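The crop settles it. The white line on top of the bar ends at about (194,111), then runs down the end face, so the bar centre is at (176,121) and the pointer is on the first black tick (click 1). That leaves 5 clicks to turn. I'm moving over the knob and aligning with the bar.

>>> {"fn": "drive_tool", "kwargs": {"series": "31 -35 0 0 0.5;31 -35 0 0 0.5;0 0 0 -8.45 0.5;0 0 0 -8.45 0.5;0 0 0 -8.45 0.5;0 0 0 -8.45 0.5;0 0 0 -8.45 0.5;0 0 0 -8.45 0.5;0 0 0 -8.45 0.5;0 0 0 -8.45 0.5"}}

```text
time_s: 2.95
tcp_pos: [0.5783, 0.1178, 0.2506]
tool_rot: [3.141, 0.0, 1.437]
wrist_force: [-0.5, -1.5, 0.3]
width: 0.0427
finger_force: 0.0
```

>>> {"fn": "drive_tool", "kwargs": {"series": "0 0 0 -8.45 0.5;0 0 0 -8.45 0.5;0 0 0 -8.45 0.5;0 0 0 -8.45 0.5;0 0 0 -8.45 0.5;0 0 0 -8.45 0.5;0 0 30 0 0.5;0 0 30 0 0.5;0 0 0 0 0.5"}}

```text
time_s: 3.85
tcp_pos: [0.5769, 0.1178, 0.1866]
tool_rot: [-3.137, -0.003, 2.316]
wrist_force: [-0.2, -0.4, -1.2]
width: 0.0424
finger_force: 0.0
```

Run:
```python
from h import *
s=arm.get_state();print(s["time_s"],s["tcp_pos"],s["tool_rot"],s["width"],s["joints"].round(2))
R=Ro.from_euler("xyz",s["tool_rot"]).as_matrix();print("tool shift to (.579,.120)",R.T@(np.array([.579,.120,.107])-s["tcp_pos"])*1000)
c=arm.calibration("wrist");im=arm.get_image("wrist");cv2.imwrite("pics/w2.png",im)
for X in([.579,.1209,.1]),(s["tcp_pos"]):print(proj(c,np.array(X)))
```

```text
3.85 [0.57693409 0.11778829 0.18656315] [-3.13700234e+00 -2.91005195e-03  2.31563721e+00] 0.04242921583466451 [ 0.16 -0.04  1.71 -0.    1.48 -0.59]
tool shift to (.579,.120) [-5.88244666e-03  3.38325151e+00  7.95487784e+01]
[258.22034521 204.96047768]
[253.1076707 263.9512487]
```

View pics/w2.png

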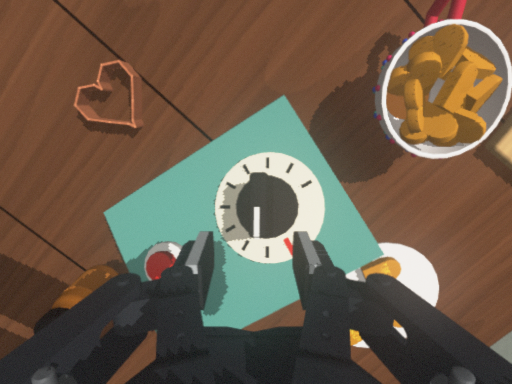

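The wrist view shows the bar at x≈258, nearly parallel to the pads, which are centred at x≈254. I'm shifting +3 mm in y and descending.

>>> {"fn": "drive_tool", "kwargs": {"series": "0 3 20 0 0.5;0 0 20 0 0.5;0 0 15 0 0.5;0 0 10 0 0.5;0 0 10 0 0.5;0 0 4 0 0.5;0 0 0 0 0.5"}}

```text
time_s: 4.6
tcp_pos: [0.5807, 0.1215, 0.1112]
tool_rot: [-3.141, -0.0, 2.317]
wrist_force: [-0.5, 1.3, 0.4]
width: 0.0428
finger_force: 0.0
```

>>> {"fn": "drive_tool", "kwargs": {"series": "0 0 0 0 0.6;0 0 0 0 0.65;0 0 0 0 0.68;0 0 0 0 0.68"}}

```text
time_s: 5.0
tcp_pos: [0.5808, 0.1216, 0.1116]
tool_rot: [3.141, 0.0, 2.318]
wrist_force: [0.2, -0.1, 0.4]
width: 0.0271
finger_force: 0.0
```

>>> {"fn": "drive_tool", "kwargs": {"series": "0 0 0 8 0.68;0 0 0 8 0.68;0 0 0 8 0.68;0 0 0 8 0.68;0 0 0 8 0.68;0 0 0 0 0.68"}}

```text
time_s: 5.6
tcp_pos: [0.5807, 0.1215, 0.1114]
tool_rot: [3.141, -0.0, 1.617]
wrist_force: [-0.3, -0.0, -0.3]
width: 0.0274
finger_force: 0.0
```

>>> {"fn": "drive_tool", "kwargs": {"series": "0 0 0 8 0.68;0 0 0 8 0.68;0 0 0 8 0.68;0 0 0 8 0.68;0 0 0 8 0.68;0 0 0 0 0.68"}}

```text
time_s: 6.2
tcp_pos: [0.5806, 0.1216, 0.1114]
tool_rot: [-3.141, 0.0, 0.923]
wrist_force: [-2.5, -0.3, 0.7]
width: 0.0275
finger_force: 1.0
```

Run:
```python
from h import *
s=arm.get_state();print(s["tcp_pos"],s["tool_rot"],s["moment"],s["wrist_force"])
im=arm.get_image("wrist");cv2.imwrite("pics/w3.png",im)
```

```text
[0.58057363 0.12160178 0.11137608] [-3.14129805e+00  8.19251130e-05  9.22799128e-01] [0.06235801 0.31679979 0.06708833] [-2.48620104 -0.3098004   0.70975547]
```

View pics/w3.png

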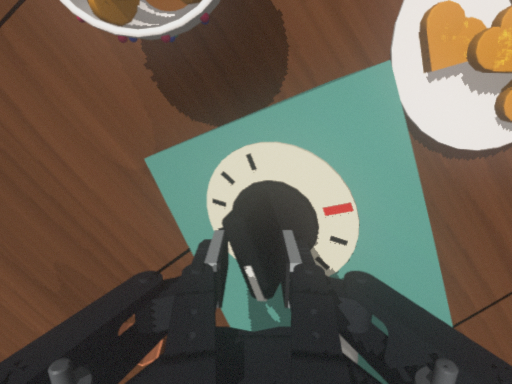

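The wrist view shows the knob following, with the white pointer at (257,283), about 100° clockwise from the red tick. I'm continuing to the downhill alignment.

>>> {"fn": "drive_tool", "kwargs": {"series": "0 0 0 8 0.68;0 0 0 8 0.68;0 0 0 8 0.68;0 0 0 8 0.68;0 0 0 8 0.7;0 0 0 8 0.72;0 0 0 8 0.74;0 0 0 8 0.76;0 0 0 3.4 0.76;0 0 0 0 0.76"}}

```text
time_s: 7.25
tcp_pos: [0.5808, 0.1215, 0.1113]
tool_rot: [-3.142, -0.0, -0.25]
wrist_force: [-0.3, 0.9, -0.2]
width: 0.0202
finger_force: 0.0
```

>>> {"fn": "drive_tool", "kwargs": {"series": "0 0 0 0 0.79;0 0 0 0 0.81;0 0 0 0 0.82;0 0 0 0 0.82;0 0 0 0 0.82"}}

```text
time_s: 7.75
tcp_pos: [0.5807, 0.1214, 0.1113]
tool_rot: [3.141, -0.0, -0.254]
wrist_force: [0.2, -1.7, 0.5]
width: 0.0154
finger_force: 0.8
```

Run:
```python
from h import *
s=arm.get_state();print(s["tcp_pos"],s["width"],s["moment"],s["wrist_force"])
cv2.imwrite("pics/w4.png",arm.get_image("wrist")[100:320,120:400])
```

```text
[0.58073583 0.12141786 0.11133537] 0.015368227797644659 [-0.29521809 -0.05606404 -0.00602716] [ 0.18482132 -1.65775222  0.45236278]
```

View pics/w4.png

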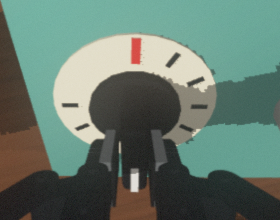

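The crop shows the red tick straight up at (136,50) and the white pointer straight down at (134,182), which is click 6. I'm releasing and rising.

>>> {"fn": "drive_tool", "kwargs": {"series": "0 0 0 0 0.7;0 0 0 0 0.6;0 0 0 0 0.5;0 0 0 0 0.5;0 0 -20 0 0.5;0 0 -30 0 0.5;0 0 -30 0 0.5;0 0 0 0 0.7;0 0 0 0 1;0 0 0 0 1"}}

```text
time_s: 8.8
tcp_pos: [0.5803, 0.1215, 0.1902]
tool_rot: [3.141, 0.001, -0.255]
wrist_force: [-0.3, 0.2, -0.9]
width: 0.0006
finger_force: 0.0
```

>>> {"fn": "drive_tool", "kwargs": {"series": "-25 25 0 0 1;0 25 0 0 1;0 20 0 0 1;0 0 0 0 1;0 0 0 0 1"}}

```text
time_s: 9.3
tcp_pos: [0.5387, 0.06, 0.1905]
tool_rot: [3.141, 0.001, -0.256]
wrist_force: [0.8, 0.4, -0.7]
width: 0.0
finger_force: 0.0
```

Run:
```python
from h import *
s=arm.get_state();print(s["time_s"],s["tcp_pos"],s["tool_rot"],s["width"])
R=Ro.from_euler("xyz",s["tool_rot"]).as_matrix();print("to button",R.T@(np.array([.5588,.0125,.0829])-s["tcp_pos"])*1000)
c=arm.calibration("wrist");cv2.imwrite("pics/w5.png",arm.get_image("wrist"));print(proj(c,np.array([.5588,.0125,.0829])))
```

```text
9.3 [0.53866483 0.06000966 0.19050076] [ 3.14145554e+00  1.01730874e-03 -2.55945271e-01] 4.5920869414312076e-05
to button [ 31.6162451   40.84983992 107.57425615]
[303.30941367 158.99646985]
```

View pics/w5.png

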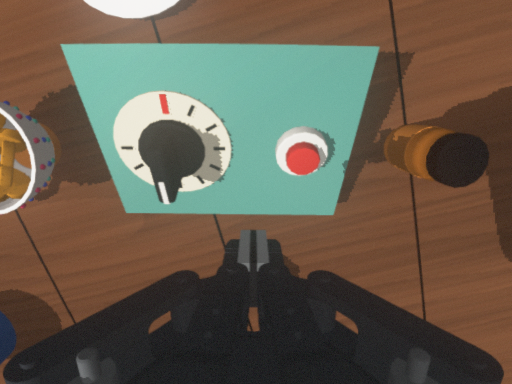

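The wrist view shows the dial still on click 6 (pointer at (165,190), tick at (164,103)). The button is at (303,158), where I predicted it. I'm moving over it, offset downhill so that only the tip's uphill edge presses.

>>> {"fn": "drive_tool", "kwargs": {"series": "18.5 41 0 0 1;0 0 30 0 1;0 0 30 0 1;0 0 15 0 1;0 0 0 0 1;0 0 0 0 1"}}

```text
time_s: 9.95
tcp_pos: [0.5468, 0.0162, 0.1171]
tool_rot: [-3.141, -0.0, -0.254]
wrist_force: [0.8, -0.2, 0.1]
width: -0.0002
finger_force: 0.0
```

>>> {"fn": "drive_tool", "kwargs": {"series": "1.7 0 3.6 0 1;1.7 0 3.6 0 1;0 0 0 0 1"}}

```text
time_s: 10.25
tcp_pos: [0.5499, 0.0149, 0.1091]
tool_rot: [-3.142, -0.0, -0.255]
wrist_force: [0.7, 0.0, -0.2]
width: -0.0002
finger_force: 0.0
```

>>> {"fn": "drive_tool", "kwargs": {"series": "1.3 0 2.7 0 1;1.3 0 2.7 0 1;0 0 0 0 1"}}

```text
time_s: 10.55
tcp_pos: [0.5524, 0.0142, 0.1036]
tool_rot: [-3.142, -0.0, -0.255]
wrist_force: [0.1, -0.2, 2.8]
width: -0.0002
finger_force: 1.1
```

>>> {"fn": "drive_tool", "kwargs": {"series": "0.9 0 1.8 0 1;0.9 0 1.8 0 1;0.4 0 0.9 0 1;0 0 0 0 1"}}

```text
time_s: 10.95
tcp_pos: [0.5544, 0.0137, 0.0994]
tool_rot: [-3.142, 0.0, -0.255]
wrist_force: [-4.0, 0.6, 4.7]
width: -0.0003
finger_force: 3.0
```

>>> {"fn": "drive_tool", "kwargs": {"series": "0.4 0 0.9 0 1;0.4 0 0.9 0 1;0 0 0 0 1"}}

```text
time_s: 11.25
tcp_pos: [0.5548, 0.0136, 0.0988]
tool_rot: [-3.142, 0.001, -0.255]
wrist_force: [-15.3, 1.0, 20.4]
width: 0.0002
finger_force: 12.8
```

The force has risen stiffly to 25 N, so the button is against its stop. I'm withdrawing along the normal.

>>> {"fn": "drive_tool", "kwargs": {"series": "0 0 0 0 1;-2 0 -4 0 1;-3 0 -6 0 1;-5 0 -15 0 1;-20 0 -30 0 1;-20 0 -30 0 1;0 0 0 0 1;0 0 0 0 1;0 0 0 0 1"}}

```text
time_s: 12.15
tcp_pos: [0.5066, 0.0261, 0.1819]
tool_rot: [3.141, 0.001, -0.255]
wrist_force: [0.4, 0.0, -0.1]
width: 0.0003
finger_force: 0.0
```

Run:
```python
from h import *
cv2.imwrite("pics/w6.png",arm.get_image("wrist"));print(arm.get_state()["wrist_force"],arm.get_state()["tcp_pos"])
```

```text
[-0.15989517 -0.1413453  -0.97434959] [0.5065642  0.02599375 0.18155579]
```

View pics/w6.png

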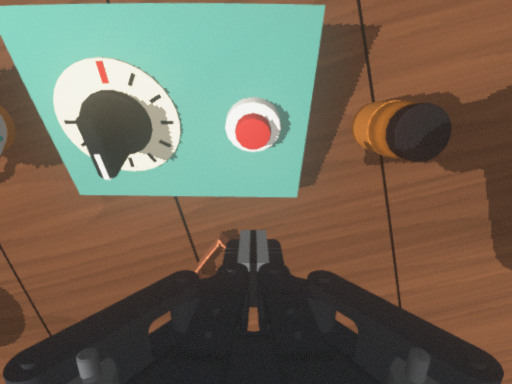

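The pointer's slant in this view needs a check against the predicted click-6 line.

Run:
```python
from h import *
c=arm.calibration("wrist");im=cv2.imread("pics/w6.png")
Rt=Ro.from_euler("z",-.254).as_matrix();n=Rt@[-.4226,0,.9063];u=Rt@[.9063,0,.4226];r=np.cross(u,n)
A=np.array([.5588,.0125,.0829])-.022*n-.110*r
for k in(5,6,7):
    t=k*np.pi/6;b=np.cos(t)*u+np.sin(t)*r
    print(k,[proj(c,A+h*n+a*b).round(1).tolist() for a,h in((0,.046),(.025,.046),(.025,.012))])
w=(im[140:190,85:125].min(2)>150).astype(np.uint8)
nb,l,st,ce=cv2.connectedComponentsWithStats(w)
for i in range(1,nb):
    ys,xs=np.where(l==i)
    if len(xs)>8: print(len(xs),ce[i]+[85,140],"top",xs[ys==ys.min()].mean()+85,ys.min()+140,"bot",xs[ys==ys.max()].mean()+85,ys.max()+140)
cv2.imwrite("pics/w6c.png",cv2.resize(im[40:200,40:200],None,fx=3.5,fy=3.5,interpolation=2))
```

```text
5 [[97.5, 149.7], [123.9, 173.9], [137.4, 149.1]]
6 [[97.5, 149.7], [109.0, 177.4], [123.9, 152.6]]
7 [[97.5, 149.7], [91.4, 174.0], [108.2, 149.3]]
33 [ 86.57575758 151.63636364] top 85.0 146 bot 88.5 156
173 [101.79768786 167.13872832] top 96.5 154 bot 108.5 180
23 [123.         166.95652174] top 124.0 162 bot 123.0 170
```

View pics/w6c.png

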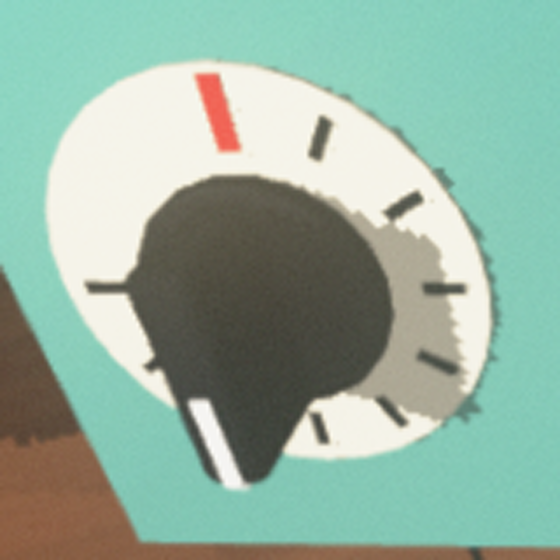

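The white line measures from (96.5,154) to (108.5,180). The prediction for click 6 is (97.5,150) to (109,177), so the dial is on 30 minutes. The button is out and nothing has been disturbed, so I'm handing in.

```bash
python3 -c "
from workcell import arm
print(arm.hand_in())"
```

```text
the job is handed in; nothing more can be done
None
```

I turned the dial from 5 to 30 minutes (click 6), let go, then pressed the start button to its stop and let it spring back; I saw nothing else moved, and the job is handed in, with no verdict returned.

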